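# Refit a food processor's drive coupling and hold it for the set screw

### The arm

A 6-joint arm with a two-finger parallel gripper is mounted at the origin on a cart in front of the work surface, level with it; the furniture and walls round the work are solid. World frame = base frame: x ahead of the robot, y to its left, z up, the work surface at z = 0. Lengths are in m, angles in rad, forces in N, time in s.
With the tool pointing down it reaches from about 0.275 to 0.825 m from the base axis. Payload 4.9 kg.
Tool frame: the origin (TCP) lies midway between the tips of the shut fingers; the grasp point (between the pads) lies 19 mm behind it; z points along the fingers, y is the line along which they close (so a half turn about z gives the same grasp; the last joint's range is limited). The gripper opens to 85 mm and grips with 20 to 120 N. Pads are 22 mm wide; open, the fingers measure 114 mm over their backs; the gripper's body (76 mm by 85 mm) begins 54 mm behind the grasp point. The pads swing forward as they close: fully open they stand 13 mm farther back than shut.
Start: joints at [1.078, 0.326, -0.193, 1.052, 0, 1.437], TCP at [0.193, 0.515, 0.231] pointing down, gripper open.
Joint ranges: [-2.65, 2.65], [-0.97, 1.79], [-1.3, 1.35], [-1.93, 2.1], [-1.47, 1.37], [-3.14, 3.14]. Speed limits (rad/s): [2.57, 2.57, 3.14, 3.14, 3.14, 3.14].

### API

Orientations are given as a rotation vector (axis times angle).
In Python, from rig import env gives the robot as it stands.
- The arm moves only by the tool servo_tool, never from a script. Its argument "increments" is a list of rows, each an object with "hand": the closure, from 0 (fully open) to 1 (shut); "offset": the shift along the tool's x, y, z in m, a list of three; "yaw": the turn about the tool's z in rad. In form: [{"hand": hand, "offset": [x, y, z], "yaw": yaw}, ...]. A call has 1 to 12 rows; each row shifts and turns the commanded pose from where the row before left it, along the tool's axes as they then stand; what a row does not reach is not made up. A row lasts 1/8 s, in which the tool goes at most 62.5 mm and 10.7 degrees, less where a joint would pass 70% of its speed; a pose out of reach is approached as far as the arm can. A call with a gripper value outside its range is refused whole. The fingers move at their own pace and stop on an object; "force" is the grip in N (left out, the last holds). Time passes only in rows, so rows that do not move let the fingers close. It gives the time, the measured TCP pose, the force, the opening and the grip force at its end, in the units of the state.
- env.state(): the state, without advancing time (a new reading comes with each control period).
- env.snapshot(name): name is "scene" or "top" or "wrist"; returns (picture, depth): 420x560x3 uint8, red, green, blue; 420x560 float32, m along the optical axis (not along the pixel's ray), 0 where there is no reading.
- env.get_calibration(name): a dict with "fovy" (degrees; the focal length in pixels is half the picture's height over the tangent of half this angle, whatever the lens; pixels are square), "cx", "cy" (the principal point, pixels), "D" ([k1, k2, p1, p2, k3] as OpenCV has them; the pictures are not rectified), "extrinsics" (4x4, takes a point from world to camera coordinates). Camera axes: x right, y up, looking along -z (the intrinsics and any distortion apply to the point x, -y, -z); pixel columns grow to the right and rows downward; lengths in m; the calibration is good to about 2 mm. A picture is of the moment at which its call begins: read the wrist's pose just before it. get_calibration takes no time and is no camera call; for the wrist camera it gives the pose at the moment of the call.
- env.sign_off(): hands the job in; it is judged then, once.
The state is a dict: "time_s": time; "qpos": joint angles; "qvel": joint speeds; "joint_efforts": joint torques, N m; "position": TCP position; "tcp_rot": TCP orientation; "force": force on the tool from outside, world axes, zero at the start; "torque": the same for the moment, N m; "opening": finger opening in m; "grasp_force": force on a finger pad.
Only numpy, scipy, OpenCV 4.12 (cv2) and the standard library are available. Lean on these libraries where they do the work, as an engineer would, in place of code of your own. Each camera call takes 0.05 s, during which the arm holds its last target. There are 200 camera calls.

### The job

I am putting the drive coupling back on the food processor's motor base. Take the bare spindle between your fingers and turn it until its flat, which you can feel by the thinner grip, faces the key slot in the ring round it; then slide the coupling onto the spindle with its set screw towards that slot, and push it fully down against the spring until it sits on the spindle's flange. Finish while still holding it down there with your fingers, so that I can tighten the screw through the slot, and leave the other things on the worktop where they stand.

Things in the scene. Friction and masses are not known exactly. Their poses are not given: they have to be found in the camera images.
- motor_base: Fixed motor base of a food processor, bowl off: white box 200 x 190 mm, top deck at 106 mm. Origin under its centre on the worktop, z up; its front, with control panel and dial (out to x = -117 mm), faces its own -x. The upright steel spindle stands on the base's z axis in the middle of the deck, inside a low grey ring.
- key_slot (a point): Middle of the key slot, the one 18 mm wide gap in the grey ring, 60 mm in front (base -x) of the spindle's axis, 122 mm above the worktop. The ring has inner radius 56 mm, outer 64 mm and its rim 128 mm above the worktop: keep the fingers inside it or above it.
- spindle_seat (a point): On the spindle's axis at the top of its flange (radius 26 mm), where the coupling's underside rests when fully down; 114 mm above the worktop; axes of the base. A wave spring round the spindle's foot stands 6 mm above this point when free and pushes up with about 4 N at first touch, 9 N fully pressed; let go, the coupling rides up again.
- spindle: Upright steel spindle, turning stiffly (about 0.12 N m) on the base's axis and staying where left. Origin on its axis at the deck, 8 mm below the seat; its own -x is the normal of its flat, which starts 0.5 to 1.4 rad anticlockwise (from above) of the slot. Diameter 26 mm; one flat, 21 mm wide: 20.5 mm thick across it. Straight to 40 mm above the seat, coned to 15 mm at the tip, at 46 mm.
- spindle_flat (a point): Middle of the spindle's flat face, 7.5 mm from the axis, 22 mm above the seat; it turns with the spindle.
- coupling: Loose aluminium drive coupling, 0.11 to 0.23 kg, standing upright on the worktop. Origin in the centre of its underside, z up its axis. Round skirt 52 mm in diameter, 18 mm high; above that, up to 42 mm, two parallel flats 44 mm apart whose normals are its +y and -y: grip it there. Four small driving dogs on top reach 48 mm.
- coupling_bore (a point): Centre of the lower mouth of the coupling's bore, at its origin. The bore goes right through and is D-shaped: 28.4 mm in diameter, its flat side towards the coupling's -x, 8.7 mm from the axis; so it fits the spindle one way round with 1.2 mm play.
- screw (a point): Outer end of the coupling's set screw, at (-32, 0, 8) mm in the coupling's frame: it sits in a small round boss, 12 mm wide, that sticks out of the skirt at the coupling's -x.
- mug: Plain white mug, 90 x 121 x 95 mm; leave it alone. Origin under its centre.
- spice_jar: Small spice jar with a yellow cap, 46 x 46 x 98 mm; leave it alone. Origin under its centre.
- tea_box: Dark tea box, 73 x 144 x 67 mm; leave it alone. Origin under its centre.
- tin: Food tin, 75 mm diameter, 110 mm high; leave it alone. Origin under its centre.
- glass_jar: Glass jar, 83 mm diameter, 166 mm high; leave it alone. Origin under its centre.
- pepper_mill: Wooden pepper mill, 58 mm diameter, 170 mm high; leave it alone. Origin under its centre.
- hex_key: Small dark L-shaped hex key, 90 x 25 mm, 4 mm thick, lying near the front edge, for the person to use; leave it alone.
- teaspoon: Teaspoon, 130 mm long, lying on the draining board; leave it alone.
Things that resemble listed ones, but are neither listed nor needed, are in the scene too. Of the things that look like the coupling, take the one that is farthest from the robot's base at the start.

How it is judged:
By the outcome, as a careful person would: the job done as asked, in the order asked, and still so for the second after the job is handed in, while the arm keeps its last pose, push and grip.
It also fails if it takes over 61 s, if anything falls off the work surface, if the arm or the gripper's body presses on something with over 40 N, if the wrist force passes 120 N, or if a joint passes its speed limit or range.

## Working session

There is one attempt and no reset: what is moved stays moved. The work goes in short steps, Python scripts to look and compute and a tool call to move; the robot and the scene stay as the last step left them, time stands still between calls to the robot, and variables do not carry over. Pictures are saved under pics/ and viewed, at most 10 in all, crops included, and the job is handed in when it is done.

Besides the shell and the picture viewer there is one more tool, called after "Call:" as name(argument=value, ...) on one line, values as JSON. servo_tool: Moves the arm, as the interface text tells. Its arguments: {"type":"object","properties":{"increments":{"type":"array"},"force":{"type":"number"}},"required":["increments"]}

```bash
ls; mkdir -p pics
cat > h.py <<'E'
import numpy as np, cv2
from rig import env
from scipy.spatial.transform import Rotation as R
def cal(n):
    c=env.get_calibration(n); f=210/np.tan(np.radians(c["fovy"]/2))
    K=np.array([[f,0,c["cx"]],[0,f,c["cy"]],[0,0,1.]]); return K,np.array(c["D"],float),np.array(c["extrinsics"])
def cloud(d,c):
    K,D,E=c; h,w=d.shape; v,u=np.mgrid[:h,:w]
    p=cv2.undistortPoints(np.stack([u.ravel(),v.ravel()],1).astype(np.float64)[:,None],K,D)[:,0]
    z=d.ravel(); P=np.stack([p[:,0]*z,-p[:,1]*z,-z],1)
    W=(P-E[:3,3])@E[:3,:3]; W[z==0]=np.nan; return W.reshape(h,w,3)
def proj(P,c):
    K,D,E=c; q=np.atleast_2d(P)@E[:3,:3].T+E[:3,3]; q=q*[1,-1,-1]
    return cv2.projectPoints(q,np.zeros(3),np.zeros(3),K,D)[0][:,0]
def snap(n):
    c=cal(n); im,d=env.snapshot(n); return im,cloud(d,c),c
def save(n,im,s=1,box=None):
    if box: im=im[box[1]:box[3],box[0]:box[2]]
    cv2.imwrite(f"pics/{n}.png",cv2.resize(im[...,::-1],None,fx=s,fy=s,interpolation=cv2.INTER_CUBIC))
E
python3 - <<'E'
from h import *
s=env.state(); print({k:np.round(v,3) for k,v in s.items()})
A=[]
for n in("scene","top"):
    im,W,c=snap(n); save(n,im,1.4 if n=="top" else 1.4); np.savez(n,im=im,W=W)
    print(n,np.round(c[2],3),c[1])
E
```

```text
pics
{'time_s': np.float64(0.0), 'qpos': array([ 1.078,  0.327, -0.194,  1.052, -0.   ,  1.437]), 'qvel': array([-0.001, -0.   , -0.001, -0.001,  0.001, -0.001]), 'joint_efforts': array([-4.0000e-03, -4.4340e+01,  2.6244e+01,  1.6000e-02, -0.0000e+00,
       -0.0000e+00]), 'position': array([0.193, 0.514, 0.23 ]), 'tcp_rot': array([-5.600e-01, -3.091e+00,  3.000e-03]), 'force': array([ 0.161, -0.47 ,  0.346]), 'torque': array([-0.065,  0.035,  0.017]), 'grasp_force': np.float64(0.0), 'opening': np.float64(0.086)}
scene [[ 0.785 -0.619  0.013 -0.339]
 [ 0.316  0.419  0.851 -0.311]
 [-0.533 -0.664  0.525 -1.263]
 [ 0.     0.     0.     1.   ]] [-0.05338981  0.          0.          0.          0.        ]
top [[ 0.024 -0.999  0.02   0.099]
 [ 0.981  0.028  0.189 -0.564]
 [-0.19   0.016  0.982 -1.258]
 [ 0.     0.     0.     1.   ]] [-0.19811866  0.          0.          0.          0.        ]
```

View pics/top.png

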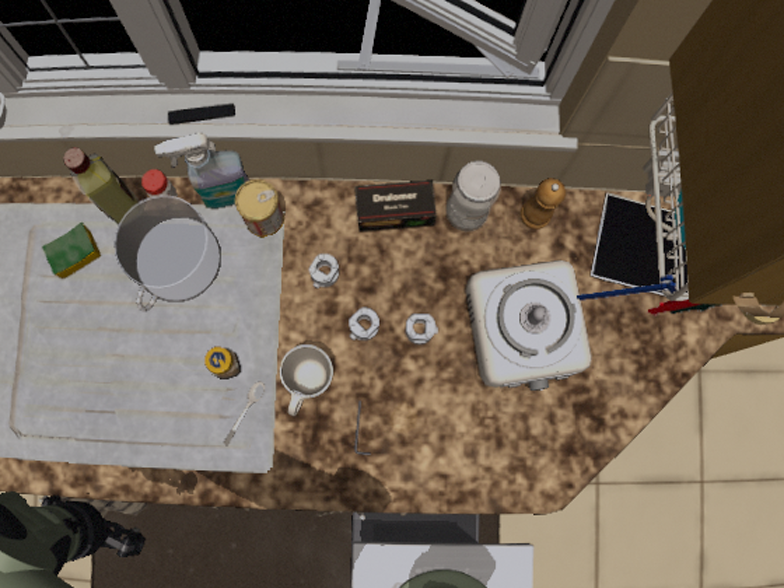

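View pics/scene.png

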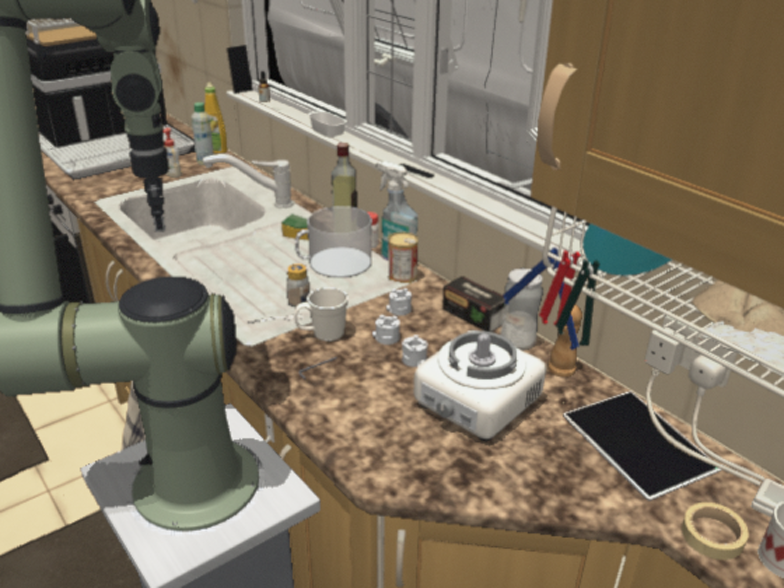

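The top view (1.4x) shows three coupling-like parts at about (324,270), (364,323) and (421,328), with the motor base at (530,322) and its slot at about (550,352). I'll measure them and crop in.

Run:
```python
from h import *
a=np.load("top.npz"); im,W=a["im"],a["W"]
for u,v in[(231,192),(260,231),(301,234)]:
    p=W[v-20:v+20,u-20:u+20].reshape(-1,3); q=p[(p[:,2]>.03)&(p[:,2]<.06)]
    m=(q.min(0)+q.max(0))/2; print((u,v),m.round(4),np.hypot(*m[:2]).round(3),len(q),np.ptp(q,axis=0).round(3))
# base
p=W[170:290,320:430]; z=p[...,2]
dk=p[(z>.100)&(z<.112)]; print("deck",len(dk),cv2.minAreaRect((dk[:,:2]*1000).astype(np.float32)))
r=p[(z>.120)&(z<.135)]; 
b=np.c_[2*r[:,:2],np.ones(len(r))]; s=np.linalg.lstsq(b,(r[:,:2]**2).sum(1),rcond=None)[0]; print("ring",s[:2],len(r))
t=p[(z>.14)&(z<.175)]; print("spindle top",t.mean(0),t.max(0),t.min(0),len(t))
d=np.linalg.norm(r[:,:2]-s[:2],axis=1); g=r[(d>.054)&(d<.067)]-[*s[:2],0]
th=np.sort(np.degrees(np.arctan2(g[:,1],g[:,0]))); gap=np.diff(np.r_[th,th[0]+360]); i=gap.argsort()[-4:]; print("gaps",[(th[k].round(1),gap[k].round(1)) for k in i])
for (u,v) in [(415,211),(430,210),(450,208),(470,204)]: print("blue",W[v-3:v+4,u-2:u+3].reshape(-1,3)[np.nanargmax(W[v-3:v+4,u-2:u+3,2])].round(3))
o=im[170:260,200:330]; b2=im[180:280,325:425]
A=cv2.resize(o,(790,547),interpolation=cv2.INTER_CUBIC); save("coup",A)
sc=np.load("scene.npz")["im"]; B=cv2.resize(sc[225:305,290:395],(788,600),interpolation=cv2.INTER_CUBIC);
save("base",np.hstack([cv2.resize(b2,(400,400),interpolation=cv2.INTER_CUBIC),cv2.resize(B,(400,400))]))
```

```text
(231, 192) [0.6283 0.2255 0.0424] 0.668 260 [0.053 0.05  0.025]
(260, 231) [0.5318 0.1502 0.0416] 0.553 259 [0.052 0.049 0.023]
(301, 234) [0.5267 0.0506 0.0422] 0.529 259 [0.044 0.052 0.024]
deck 2825 ((535.7687377929688, -135.47479248046875), (168.09375, 169.5120849609375), 12.510807991027832)
ring [ 0.53614611 -0.13500103] 659
spindle top [ 0.53412228 -0.13281112  0.15604124] [ 0.54634347 -0.1225754   0.16526294] [ 0.52205909 -0.14535699  0.14074432] 106
gaps [(np.float64(-142.4), np.float64(2.1)), (np.float64(8.0), np.float64(2.1)), (np.float64(-153.8), np.float64(2.4)), (np.float64(-177.7), np.float64(17.7))]
blue [ 0.539 -0.173  0.274]
blue [ 0.542 -0.198  0.305]
blue [ 0.541 -0.227  0.342]
blue [ 0.537 -0.254  0.38 ]
```

View pics/coup.png

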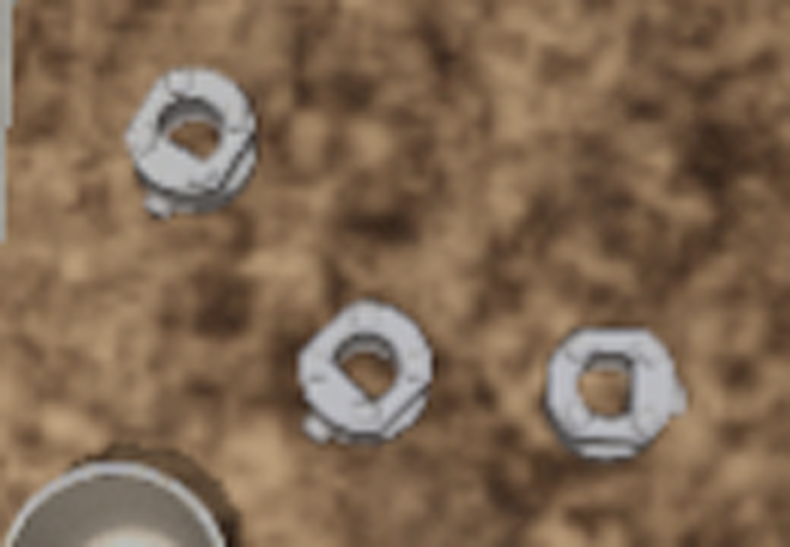

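View pics/base.png

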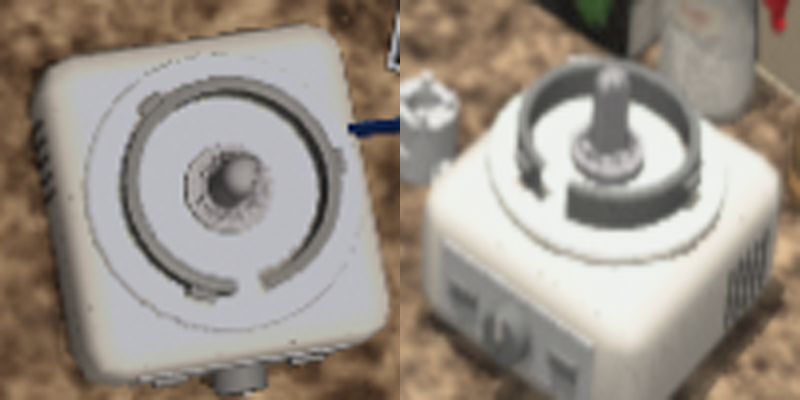

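The target is the part at crop (190,135), i.e. original pixel (231,192). It's farthest from the base at 0.668 m (the others are at 0.553 and 0.529 m), and it has the D-bore and boss. A blue utensil hangs near the base, so I'll check its clearance and then look with the wrist camera.

Run:
```python
from h import *
for n in("top","scene"):
    a=np.load(n+".npz"); im,W=a["im"].astype(int),a["W"]
    m=(im[...,2]>im[...,0]+35)&(im[...,2]>im[...,1]+15)&(W[...,0]>.4)&(W[...,1]<.05)&(W[...,1]>-.5)&(W[...,2]>.13)
    p=W[m]; p=p[p[:,1].argsort()[::-1]]; print(n,len(p)); print(p[:60:5].round(3))
    # any tall points within 70mm of spindle axis
    near=(np.hypot(W[...,0]-.536,W[...,1]+.135)<.075)&(W[...,2]>.18)
    print(near.sum(),W[near][:10].round(3))
    # obstacles above .15 within 200mm
    near=(np.hypot(W[...,0]-.536,W[...,1]+.135)<.2)&(W[...,2]>.18); q=W[near]
    print(q.min(0),q.max(0), len(q))
c=cal("wrist"); E=c[2]; print("wristcam pos",(-E[:3,:3].T@E[:3,3]).round(3),"look",(-E[2,:3]).round(3)); print(c[0][0,0])
st=env.state(); print("tool axes",R.from_rotvec(st["tcp_rot"]).as_matrix().round(3))
```

```text
top 247
[[ 0.541 -0.167  0.266]
 [ 0.541 -0.171  0.267]
 [ 0.54  -0.174  0.263]
 [ 0.54  -0.176  0.27 ]
 [ 0.539 -0.179  0.277]
 [ 0.542 -0.182  0.282]
 [ 0.538 -0.184  0.282]
 [ 0.541 -0.187  0.287]
 [ 0.538 -0.19   0.291]
 [ 0.539 -0.191  0.299]
 [ 0.538 -0.194  0.303]
 [ 0.541 -0.197  0.3  ]]
124 [[ 0.542 -0.207  0.316]
 [ 0.541 -0.208  0.32 ]
 [ 0.543 -0.195  0.3  ]
 [ 0.543 -0.198  0.299]
 [ 0.542 -0.198  0.305]
 [ 0.542 -0.201  0.303]
 [ 0.542 -0.201  0.307]
 [ 0.541 -0.203  0.309]
 [ 0.542 -0.206  0.307]
 [ 0.541 -0.207  0.311]]
[ 0.45130606 -0.33352046  0.25040821] [ 0.70452729 -0.16687458  0.77201752] 13421
scene 244
[[ 0.543 -0.173  0.26 ]
 [ 0.541 -0.177  0.262]
 [ 0.539 -0.18   0.259]
 [ 0.541 -0.182  0.256]
 [ 0.541 -0.184  0.263]
 [ 0.537 -0.187  0.269]
 [ 0.539 -0.19   0.284]
 [ 0.541 -0.191  0.286]
 [ 0.539 -0.194  0.283]
 [ 0.539 -0.196  0.286]
 [ 0.539 -0.199  0.291]
 [ 0.542 -0.202  0.294]]
121 [[ 0.54  -0.208  0.316]
 [ 0.538 -0.206  0.314]
 [ 0.54  -0.208  0.314]
 [ 0.54  -0.202  0.308]
 [ 0.54  -0.205  0.31 ]
 [ 0.54  -0.209  0.311]
 [ 0.54  -0.196  0.303]
 [ 0.538 -0.201  0.306]
 [ 0.538 -0.204  0.307]
 [ 0.541 -0.204  0.306]]
[ 0.45084028 -0.33479612  0.23736985] [ 0.63489332 -0.17048032  0.78113769] 7426
wristcam pos [0.122 0.541 0.372] look [ 0.275 -0.105 -0.956]
338.03012291100566
tool axes [[-0.936  0.351 -0.001]
 [ 0.351  0.936 -0.001]
 [ 0.    -0.002 -1.   ]]
```

Call:
servo_tool(increments=[{"hand": 0, "offset": [-0.03, -0.028, -0.005], "yaw": 0}, {"hand": 0, "offset": [-0.03, -0.028, -0.005], "yaw": 0}, {"hand": 0, "offset": [-0.03, -0.028, -0.005], "yaw": 0}, {"hand": 0, "offset": [-0.03, -0.028, -0.005], "yaw": 0}, {"hand": 0, "offset": [-0.03, -0.028, -0.005], "yaw": 0}, {"hand": 0, "offset": [-0.03, -0.028, -0.005], "yaw": 0}, {"hand": 0, "offset": [-0.03, -0.028, 0], "yaw": 0}, {"hand": 0, "offset": [-0.03, -0.028, 0], "yaw": 0}, {"hand": 0, "offset": [-0.03, -0.028, 0], "yaw": 0}, {"hand": 0, "offset": [-0.03, -0.028, 0], "yaw": 0}, {"hand": 0, "offset": [-0.03, -0.028, 0], "yaw": 0}, {"hand": 0, "offset": [-0.03, -0.028, 0], "yaw": 0}])

```text
time_s: 1.6
position: [0.4124, 0.0727, 0.2611]
tcp_rot: [-0.561, -3.091, -0.0]
force: [0.7, 0.4, 0.1]
opening: 0.0854
grasp_force: 0.0
```

Call:
servo_tool(increments=[{"hand": 0, "offset": [-0.03, -0.028, 0], "yaw": 0}, {"hand": 0, "offset": [-0.03, -0.028, 0], "yaw": 0}, {"hand": 0, "offset": [-0.03, -0.028, 0], "yaw": 0}, {"hand": 0, "offset": [-0.03, -0.028, 0], "yaw": 0}, {"hand": 0, "offset": [-0.023, -0.02, 0], "yaw": 0}, {"hand": 0, "offset": [0, 0, 0], "yaw": -0.166}, {"hand": 0, "offset": [0, 0, 0], "yaw": -0.166}, {"hand": 0, "offset": [0, 0, 0], "yaw": -0.166}, {"hand": 0, "offset": [0, 0, 0], "yaw": -0.166}, {"hand": 0, "offset": [0, 0, 0], "yaw": -0.166}, {"hand": 0, "offset": [0, 0, 0], "yaw": -0.166}, {"hand": 0, "offset": [0, 0, 0], "yaw": 0}])

```text
time_s: 3.1
position: [0.4995, -0.0997, 0.2609]
tcp_rot: [0.981, -2.984, -0.001]
force: [-0.5, -0.8, 0.3]
opening: 0.0853
grasp_force: 0.0
```

Run:
```python
from h import *
s=env.state(); print(s["position"].round(4),R.from_rotvec(s["tcp_rot"]).as_matrix().round(3),s["force"].round(2))
im,W,c=snap("wrist"); np.savez("w1",im=im,W=W); save("w1",im,1.4)
for P in([.536,-.135,.16],[.536-.059,-.135-.0117,.128]): print(proj(P,c))
z=W[...,2]; r=W[(z>.122)&(z<.134)&(np.hypot(W[...,0]-.536,W[...,1]+.135)<.08)]
b=np.c_[2*r[:,:2],np.ones(len(r))]; q=np.linalg.lstsq(b,(r[:,:2]**2).sum(1),rcond=None)[0]; print("ring",q[:2],len(r),np.median(r[:,2]))
```

```text
[ 0.4995 -0.0997  0.2609] [[-0.805 -0.593 -0.001]
 [-0.593  0.805  0.   ]
 [ 0.     0.001 -1.   ]] [-0.55 -0.8   0.3 ]
[[211.73326061 217.53229529]]
[[246.97388868 140.5201994 ]]
ring [ 0.53659539 -0.13679217] 4313 0.1266454710901066
```

View pics/w1.png

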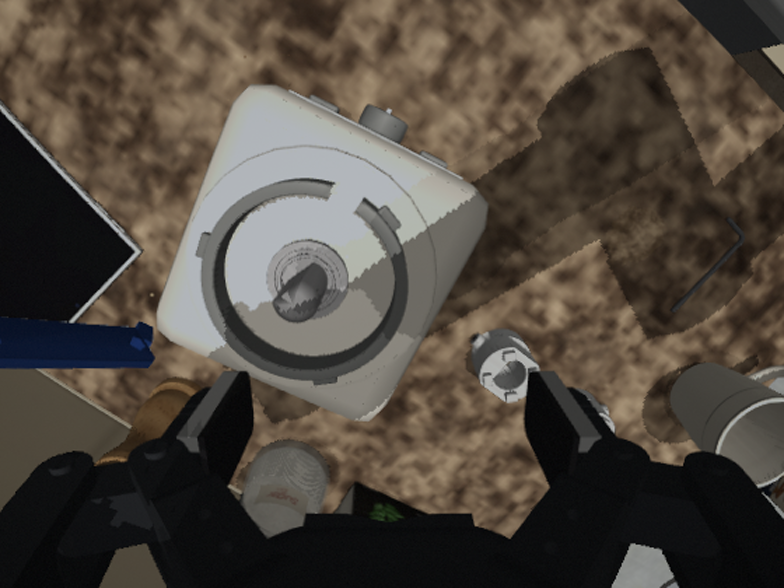

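The wrist view shows the ring, the slot at about (350,195), and the spindle at (305,290) with its flat towards the left. The hanging blue tip is at (150,345). Next I'll measure the flat, the slot and the axis from depth.

Run:
```python
from h import *
from scipy.optimize import least_squares
a=np.load("w1.npz"); im,W=a["im"],a["W"]; z=W[...,2]
rr=np.hypot(W[...,0]-.536,W[...,1]+.136)
r=W[(z>.124)&(z<.130)&(rr>.05)&(rr<.07)][:,:2]
# rim annulus: geometric fit r=60 mean (robust) -> use outer+inner edges by angle
c=np.array([.536,-.136])
f=least_squares(lambda c:(np.hypot(*(r-c).T)-.060),c,loss="soft_l1",f_scale=.002).x; print("axis by rim",f.round(4),len(r))
g=r-f; th=np.sort(np.degrees(np.arctan2(g[:,1],g[:,0]))%360); gap=np.diff(th); i=gap.argmax(); print("slot",th[i],th[i+1],(th[i]+th[i+1])/2)
dk=W[(z>.103)&(z<.109)&(rr>.07)&(rr<.12)]; print("deck z",np.median(dk[:,2]))
for lo,hi in((.122,.134),(.134,.144),(.144,.153)):
    s=W[(z>lo)&(z<hi)&(rr<.02)][:,:2]; g=s-f; t=np.degrees(np.arctan2(g[:,1],g[:,0])); d=np.hypot(*g.T)*1e3
    print(lo,len(s)); 
    for b in range(-180,180,15):
        k=(t>=b)&(t<b+15)
        if k.sum()>2: print("  ",b,k.sum(),np.median(d[k]).round(1))
# joint fit of D shape
s=W[(z>.124)&(z<.153)&(rr<.02)][:,:2]
def res(p):
    g=(s-p[:2]); R_=np.hypot(*g.T); n=g@np.array([np.cos(p[2]),np.sin(p[2])]); return np.maximum(R_-.013,n-.0075)*1e3
best=min((least_squares(res,[*f,np.radians(x)],loss="soft_l1") for x in range(-160,-60,15)),key=lambda q:q.cost)
print("D fit",best.x[:2].round(4),np.degrees(best.x[2]),best.cost,len(s))
```

```text
axis by rim [ 0.5366 -0.1367] 3853
slot 181.05123525092972 198.78869678035477 189.91996601564225
deck z 0.10480434000108552
0.122 113
   -180 17 12.6
   -165 10 12.0
   -150 5 9.2
   -135 6 8.0
   -120 4 7.6
   -105 4 7.7
   -90 4 8.6
   -75 8 10.6
   -60 3 12.4
   105 4 12.7
   120 7 12.7
   135 12 12.7
   150 13 12.5
   165 16 12.5
0.134 104
   -180 15 12.7
   -165 10 12.0
   -150 5 9.2
   -135 3 7.9
   -120 4 7.6
   -90 6 8.7
   -75 5 10.6
   105 4 12.7
   120 10 12.7
   135 10 12.7
   150 11 12.5
   165 17 12.7
0.144 130
   -180 16 12.6
   -165 11 11.6
   -150 5 9.1
   -135 4 8.0
   -120 3 7.5
   -105 5 7.7
   -90 3 8.2
   -75 7 9.9
   -60 6 12.1
   105 7 12.6
   120 8 12.5
   135 12 12.5
   150 15 12.4
   165 18 12.6
D fit [ 0.537  -0.1369] -108.8318465398779 5.655571724363003 329
```

Call:
servo_tool(increments=[{"hand": 0.45, "offset": [0, 0, 0], "yaw": 0.161}, {"hand": 0.45, "offset": [0, 0, 0], "yaw": 0.161}, {"hand": 0.45, "offset": [0, 0, 0], "yaw": 0.161}, {"hand": 0.45, "offset": [0, 0, 0], "yaw": 0.161}, {"hand": 0.45, "offset": [0, 0, 0], "yaw": 0.161}, {"hand": 0.45, "offset": [0, 0, 0], "yaw": 0.162}, {"hand": 0.45, "offset": [-0.0205, -0.0025, 0], "yaw": 0}, {"hand": 0.45, "offset": [-0.0205, -0.0025, 0], "yaw": 0}, {"hand": 0.45, "offset": [0, 0, 0.03], "yaw": 0}, {"hand": 0.45, "offset": [0, 0, 0.03], "yaw": 0}, {"hand": 0.45, "offset": [0, 0, 0.025], "yaw": 0}, {"hand": 0.45, "offset": [0, 0, 0], "yaw": 0}])

```text
time_s: 4.65
position: [0.5353, -0.1173, 0.1744]
tcp_rot: [-0.518, -3.094, -0.001]
force: [-0.0, 0.1, 1.1]
opening: 0.0469
grasp_force: 0.0
```

Call:
servo_tool(increments=[{"hand": 0.45, "offset": [0.0013, 0.0038, 0], "yaw": 0}, {"hand": 0.45, "offset": [-0.0013, -0.0038, 0], "yaw": 0}])

```text
time_s: 4.9
position: [0.5377, -0.1178, 0.1776]
tcp_rot: [0.515, 3.097, -0.001]
force: [-0.2, -0.2, 0.2]
opening: 0.0469
grasp_force: 0.0
```

Call:
servo_tool(increments=[{"hand": 0.45, "offset": [-0.0007, -0.0019, 0], "yaw": 0}, {"hand": 0.45, "offset": [-0.0007, -0.0019, 0], "yaw": 0}, {"hand": 0.45, "offset": [-0.0007, -0.0019, 0], "yaw": 0}])

```text
time_s: 5.28
position: [0.5371, -0.1242, 0.1765]
tcp_rot: [0.516, 3.099, -0.0]
force: [0.7, 0.4, 0.4]
opening: 0.047
grasp_force: 0.0
```

Call:
servo_tool(increments=[{"hand": 0.45, "offset": [-0.0007, -0.0019, 0], "yaw": 0}, {"hand": 0.45, "offset": [-0.0007, -0.0019, 0], "yaw": 0}])

```text
time_s: 5.52
position: [0.5371, -0.1281, 0.1762]
tcp_rot: [-0.516, -3.099, -0.0]
force: [0.2, -0.1, -0.3]
opening: 0.0469
grasp_force: 0.0
```

Call:
servo_tool(increments=[{"hand": 0.45, "offset": [-0.0007, -0.0019, 0], "yaw": 0}, {"hand": 0.45, "offset": [0, 0, 0], "yaw": 0}])

```text
time_s: 5.78
position: [0.5372, -0.1301, 0.1762]
tcp_rot: [-0.516, -3.099, -0.0]
force: [-0.3, 1.2, 0.6]
opening: 0.0466
grasp_force: 0.0
```

Call:
servo_tool(increments=[{"hand": 0.45, "offset": [-0.0007, -0.0019, 0], "yaw": 0}, {"hand": 0.45, "offset": [0, 0, 0], "yaw": 0}])

```text
time_s: 6.02
position: [0.5373, -0.1321, 0.1763]
tcp_rot: [0.516, 3.099, -0.0]
force: [0.1, 0.6, 0.3]
opening: 0.0471
grasp_force: 0.0
```

Call:
servo_tool(increments=[{"hand": 0.45, "offset": [-0.0007, -0.0019, 0], "yaw": 0}, {"hand": 0.45, "offset": [0, 0, 0], "yaw": 0}])

```text
time_s: 6.28
position: [0.5373, -0.1342, 0.1763]
tcp_rot: [0.516, 3.099, -0.0]
force: [-0.1, 0.3, 0.3]
opening: 0.047
grasp_force: 0.0
```

Run:
```python
from h import *
for _ in range(3):
    s=env.state(); M=R.from_rotvec(s["tcp_rot"]).as_matrix(); print(s["position"].round(4),np.degrees(np.arctan2(M[1,0],M[0,0])),s["force"].round(2))
    im,W,c=snap("wrist")
s=env.state(); print(s["position"].round(4))
f=W[(W[...,2]>.10)]; z=W[...,2]; rr=np.hypot(W[...,0]-.5367,W[...,1]+.1368)
p=W[(z>.155)&(z<.163)&(rr<.015)]; print(p.mean(0),len(p))
save("w2",im,1.4)
```

```text
[ 0.5373 -0.1342  0.1763] 161.09661870364332 [-0.07  0.33  0.27]
[ 0.5373 -0.1341  0.1763] 161.09713625847755 [ 0.08 -0.18 -0.12]
[ 0.5373 -0.134   0.1763] 161.10112187351183 [ 0.49 -0.18 -0.07]
[ 0.5373 -0.134   0.1763]
[ 0.53610384 -0.13489006  0.15798047] 1108
```

View pics/w2.png

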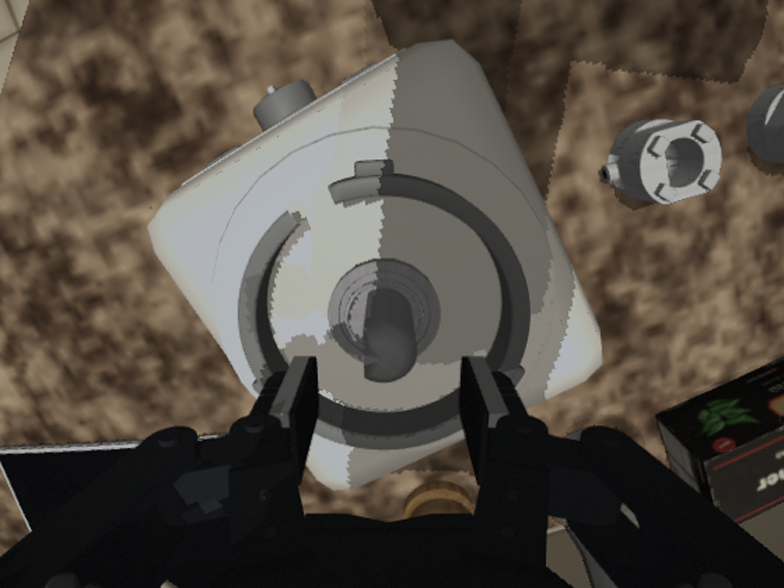

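The spindle sits midway between the fingers, at (390,350), and the probe felt no contact with the utensil. I'll refine the axis from this close view.

```bash
cat >> h.py <<'E'
from scipy.optimize import least_squares
def dfit(W,c0,phis,lo=.124,hi=.153):
    z=W[...,2]; rr=np.hypot(W[...,0]-c0[0],W[...,1]-c0[1])
    s=W[(z>lo)&(z<hi)&(rr<.02)][:,:2]
    def res(p):
        g=s-p[:2]; return np.maximum(np.hypot(*g.T)-.013,g@[np.cos(p[2]),np.sin(p[2])]-.0075)*1e3
    b=min((least_squares(res,[*c0,np.radians(x)],loss="soft_l1") for x in phis),key=lambda q:q.cost)
    return b.x[:2],np.degrees(b.x[2]),b.cost,len(s)
def ring(W,c0):
    z=W[...,2]; rr=np.hypot(W[...,0]-c0[0],W[...,1]-c0[1])
    r=W[(z>.124)&(z<.130)&(rr>.052)&(rr<.068)][:,:2]
    f=least_squares(lambda c:(np.hypot(*(r-c).T)-.060),c0,loss="soft_l1",f_scale=.002).x
    g=r-f; th=np.sort(np.degrees(np.arctan2(g[:,1],g[:,0]))%360); gp=np.diff(th); i=gp.argmax()
    return f,(th[i]+th[i+1])/2,gp[i],len(r)
E
python3 - <<'E'
from h import *
im,W,c=snap("wrist")
print(ring(W,[.5367,-.1368])); print(dfit(W,[.5367,-.1368],range(-170,-60,15)))
z=W[...,2]; rr=np.hypot(W[...,0]-.5367,W[...,1]+.1368); print(W[rr<.02][:,2].max(),np.nanmedian(z[(z>.1)&(z<.11)]))
E
```

```text
(array([ 0.5368598 , -0.13666342]), np.float64(293.8831532273043), np.float64(27.575298797776213), 6207)
(array([ 0.53721351, -0.13654939]), np.float64(-109.41484811242087), np.float64(15.962142599154403), 633)
0.27093296073087664 0.10492908439984786
```

Call:
servo_tool(increments=[{"hand": 0.45, "offset": [-0.0008, -0.0025, 0], "yaw": 0}, {"hand": 0.45, "offset": [0, 0, 0.012], "yaw": 0}, {"hand": 0.45, "offset": [0, 0, 0.012], "yaw": 0}, {"hand": 0.45, "offset": [0, 0, 0.012], "yaw": 0}, {"hand": 0.45, "offset": [0, 0, 0.012], "yaw": 0}, {"hand": 0.45, "offset": [0, 0, 0.002], "yaw": 0}, {"hand": 0.45, "offset": [0, 0, 0], "yaw": 0}])

```text
time_s: 7.35
position: [0.5373, -0.1366, 0.1262]
tcp_rot: [-0.516, -3.099, -0.0]
force: [-0.8, -1.1, -0.4]
opening: 0.047
grasp_force: 0.0
```

Call:
servo_tool(increments=[{"hand": 1, "offset": [0, 0, 0], "yaw": 0}, {"hand": 1, "offset": [0, 0, 0], "yaw": 0}, {"hand": 1, "offset": [0, 0, 0], "yaw": 0}, {"hand": 1, "offset": [0, 0, 0], "yaw": 0}, {"hand": 1, "offset": [0, 0, 0], "yaw": 0}], force=50)

```text
time_s: 7.98
position: [0.5386, -0.1341, 0.1272]
tcp_rot: [0.512, 3.097, 0.009]
force: [2.9, 7.5, 2.3]
opening: 0.0191
grasp_force: 49.3
```

Call:
servo_tool(increments=[{"hand": 1, "offset": [0, 0.0027, 0], "yaw": 0}, {"hand": 1, "offset": [-0.0003, 0, 0], "yaw": 0.106}, {"hand": 1, "offset": [-0.0003, 0, 0], "yaw": 0.106}, {"hand": 1, "offset": [-0.0003, 0, 0], "yaw": 0.106}, {"hand": 1, "offset": [0, 0, 0], "yaw": 0}])

```text
time_s: 8.6
position: [0.5393, -0.1346, 0.1272]
tcp_rot: [0.999, 2.977, 0.0]
force: [-0.3, 0.4, 6.0]
opening: 0.0193
grasp_force: 52.1
```

Call:
servo_tool(increments=[{"hand": 1, "offset": [-0.0003, 0, 0], "yaw": 0.106}, {"hand": 1, "offset": [-0.0003, 0, 0], "yaw": 0.106}, {"hand": 1, "offset": [-0.0003, 0, 0], "yaw": 0.106}, {"hand": 1, "offset": [-0.0003, 0, 0], "yaw": 0.106}, {"hand": 1, "offset": [0, 0, 0], "yaw": 0}])

```text
time_s: 9.22
position: [0.5399, -0.1354, 0.1272]
tcp_rot: [1.603, 2.701, 0.0]
force: [-3.0, 2.3, 4.9]
opening: 0.0192
grasp_force: 52.3
```

Call:
servo_tool(increments=[{"hand": 1, "offset": [-0.0003, 0, 0], "yaw": 0.106}, {"hand": 1, "offset": [-0.0003, 0, 0], "yaw": 0.106}, {"hand": 1, "offset": [-0.0003, 0, 0], "yaw": 0.106}, {"hand": 1, "offset": [0, 0, 0], "yaw": 0}, {"hand": 1, "offset": [0, 0, 0], "yaw": 0}])

```text
time_s: 9.85
position: [0.5401, -0.1362, 0.1271]
tcp_rot: [2.01, 2.414, 0.0]
force: [-3.5, 1.3, 6.4]
opening: 0.0192
grasp_force: 52.5
```

Run:
```python
from h import *
im,W,c=snap("wrist"); s=env.state(); M=R.from_rotvec(s["tcp_rot"]).as_matrix(); print(np.degrees(np.arctan2(M[1,0],M[0,0])),s["position"],s["force"],s["torque"])
z=W[...,2]; rr=np.hypot(W[...,0]-.537,W[...,1]+.1366)
r=W[(z>.124)&(z<.130)&(rr>.056)&(rr<.064)][:,:2]-[.537,-.1366]
th=np.sort(np.degrees(np.arctan2(r[:,1],r[:,0]))%360); g=np.diff(th)
for i in g.argsort()[-3:]: print("gap",th[i],th[i+1],(th[i]+th[i+1])/2)
```

```text
100.43748151852942 [ 0.54007353 -0.13620076  0.12712856] [-2.31481251  2.00578729  7.31810662] [ 0.38407099  0.1580341  -0.14024605]
gap 182.06404359132065 198.65244674354398 190.3582451674323
gap 300.72129914459646 351.78574286784306 326.2535210062198
gap 209.88264646020292 265.7658710326866 237.82425874644477
```

Call:
servo_tool(increments=[{"hand": 0.45, "offset": [0, 0, 0], "yaw": 0}, {"hand": 0.45, "offset": [0, 0, 0], "yaw": 0}, {"hand": 0.45, "offset": [0, 0, 0], "yaw": 0}, {"hand": 0.45, "offset": [0, 0, 0], "yaw": 0}, {"hand": 0.45, "offset": [0, 0, -0.02], "yaw": 0}, {"hand": 0.45, "offset": [0, 0, -0.025], "yaw": 0}, {"hand": 0.2, "offset": [0, 0, -0.03], "yaw": 0}, {"hand": 0, "offset": [0.02, 0, -0.03], "yaw": -0.1}, {"hand": 0, "offset": [0.02, 0, -0.02], "yaw": -0.18}, {"hand": 0, "offset": [0, 0, 0], "yaw": -0.18}, {"hand": 0, "offset": [0, 0, 0], "yaw": -0.18}, {"hand": 0, "offset": [0, 0, 0], "yaw": 0}])

```text
time_s: 11.4
position: [0.5309, -0.0972, 0.2513]
tcp_rot: [-1.153, -2.922, 0.0]
force: [0.3, 0.0, 0.5]
opening: 0.0855
grasp_force: 0.0
```

Run:
```python
from h import *
s=env.state(); M=R.from_rotvec(s["tcp_rot"]).as_matrix(); print(np.degrees(np.arctan2(M[1,0],M[0,0])),s["position"],s["force"],s["opening"])
im,W,c=snap("wrist"); f,a,g,n=ring(W,[.537,-.1366]); print(f,a,g,n); print(dfit(W,[.537,-.1366],range(-220,-130,15)))
```

```text
136.93115349958444 [ 0.53091419 -0.09720848  0.25128785] [0.26759597 0.0430495  0.45516528] 0.08550636334285047
[ 0.53702204 -0.13603611] 190.73256095774877 16.505353875808453 3835
(array([ 0.53716211, -0.13636052]), np.float64(-169.84758156980132), np.float64(8.603853091231237), 382)
```

Call:
servo_tool(increments=[{"hand": 0, "offset": [0.0152, 0.0264, 0], "yaw": 0}, {"hand": 0, "offset": [0.0152, 0.0264, 0], "yaw": 0}, {"hand": 0, "offset": [0.0152, 0.0264, 0], "yaw": 0}, {"hand": 0, "offset": [0.0152, 0.0264, 0], "yaw": 0}, {"hand": 0, "offset": [0.0152, 0.0264, 0.005], "yaw": 0}, {"hand": 0, "offset": [0.0152, 0.0264, 0.01], "yaw": 0}, {"hand": 0, "offset": [0.0152, 0.0264, 0.01], "yaw": 0}, {"hand": 0, "offset": [0.0152, 0.0264, 0.01], "yaw": 0}, {"hand": 0, "offset": [0.0152, 0.0264, 0.01], "yaw": 0}, {"hand": 0, "offset": [0.0152, 0.0264, 0.005], "yaw": 0}, {"hand": 0, "offset": [0, 0, 0], "yaw": 0}, {"hand": 0, "offset": [0, 0, 0], "yaw": 0}])

```text
time_s: 12.95
position: [0.5995, 0.199, 0.2011]
tcp_rot: [-1.152, -2.922, 0.001]
force: [-0.6, 0.4, 0.3]
opening: 0.0853
grasp_force: 0.0
```

```bash
cat >> h.py <<'E'
def coup(W,c0):
    z=W[...,2]; rr=np.hypot(W[...,0]-c0[0],W[...,1]-c0[1])
    t=W[(z>.036)&(z<.045)&(rr<.032)][:,:2]
    hull=cv2.convexHull((t*1000).astype(np.float32))[:,0]/1000
    def res(p): # top outline: radius 26 cut by |y|<22
        g=hull-p[:2]; n=np.array([-np.sin(p[2]),np.cos(p[2])]); return np.maximum(np.hypot(*g.T)-.026,np.abs(g@n)-.022)*1e3
    b=[least_squares(res,[*c0,np.radians(x)],loss="soft_l1",f_scale=.5) for x in range(0,180,20)]
    b=min(b,key=lambda q:q.cost); c=b.x[:2]
    rr=np.hypot(W[...,0]-c[0],W[...,1]-c[1])
    m=W[(z>.003)&(z<.016)&(rr>.0275)&(rr<.036)][:,:2]-c
    s=np.degrees(np.arctan2(*m.mean(0)[::-1])) if len(m) else None
    # bore D: floor points seen through / hole centre direction
    return c,np.degrees(b.x[2])%180,b.cost,len(t),s,len(m)
E
python3 - <<'E'
from h import *
s=env.state(); print(s["position"])
im,W,c=snap("wrist"); print(coup(W,[.628,.2255])); u=proj([.628,.2255,.04],c)[0].astype(int); print(u)
x0=max(0,u[0]-70);y0=max(0,u[1]-60); save("c1",im,5,(x0,y0,x0+140,y0+115))
E
```

```text
[0.59947595 0.19903913 0.20109472]
(array([0.63044327, 0.22525865]), np.float64(152.74537471249977), np.float64(1.5651595509931109), 1310, np.float64(151.49070849138596), 72)
[319 189]
```

View pics/c1.png

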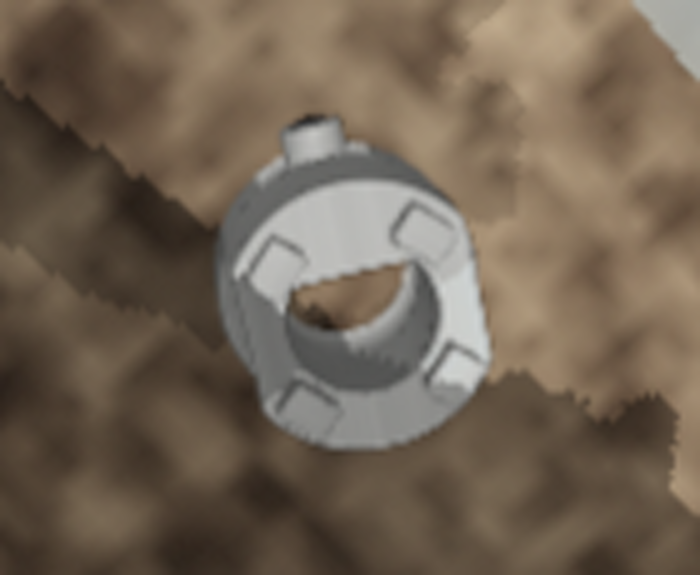

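The coupling is centred at (355,320) in the crop, with its screw boss at (312,135) and the bore's flat on that side. Its screw direction is about 152° and the flats agree.

Call:
servo_tool(increments=[{"hand": 0, "offset": [0, 0, 0], "yaw": -0.136}, {"hand": 0, "offset": [0, 0, 0], "yaw": -0.136}, {"hand": 0, "offset": [-0.0076, 0.0188, 0.02], "yaw": 0}, {"hand": 0, "offset": [-0.0076, 0.0188, 0.02], "yaw": 0}, {"hand": 0, "offset": [0, 0, 0.03], "yaw": 0}, {"hand": 0, "offset": [0, 0, 0.03], "yaw": 0}, {"hand": 0, "offset": [0, 0, 0.02], "yaw": 0}, {"hand": 0, "offset": [0, 0, 0], "yaw": 0}, {"hand": 0, "offset": [0, 0, 0], "yaw": 0}])

```text
time_s: 14.12
position: [0.6312, 0.2254, 0.0825]
tcp_rot: [0.745, 3.051, 0.001]
force: [0.8, 0.7, 0.2]
opening: 0.0854
grasp_force: 0.0
```

Run:
```python
from h import *
s=env.state(); M=R.from_rotvec(s["tcp_rot"]).as_matrix(); print(np.degrees(np.arctan2(M[1,0],M[0,0])),s["position"],s["force"])
im,W,c=snap("wrist"); r=coup(W,[.6304,.2253]); print(r); d=np.r_[r[0],.016]-s["position"]; print(M.T@d)
```

```text
152.55335801457898 [0.63121731 0.22539254 0.08251187] [0.84407058 0.69049904 0.20808731]
(array([0.63001067, 0.22538352]), np.float64(150.76185809537597), np.float64(0.8530000442306986), 3247, np.float64(151.04998689732633), 186)
[ 0.00114491 -0.00062613  0.06651002]
```

Call:
servo_tool(increments=[{"hand": 0, "offset": [0.001, -0.0005, 0.02], "yaw": 0.03}, {"hand": 0, "offset": [0, 0, 0.02], "yaw": 0}, {"hand": 0, "offset": [0, 0, 0.02], "yaw": 0}, {"hand": 0, "offset": [0, 0, 0.006], "yaw": 0}, {"hand": 0, "offset": [0, 0, 0], "yaw": 0}, {"hand": 0.4, "offset": [0, 0, 0], "yaw": 0}, {"hand": 1, "offset": [0, 0, 0], "yaw": 0}, {"hand": 1, "offset": [0, 0, 0], "yaw": 0}, {"hand": 1, "offset": [0, 0, 0], "yaw": 0}, {"hand": 1, "offset": [0, 0, 0], "yaw": 0}, {"hand": 1, "offset": [0, 0, 0], "yaw": 0}], force=70)

```text
time_s: 15.55
position: [0.6302, 0.2261, 0.0164]
tcp_rot: [0.789, 3.039, 0.001]
force: [-0.5, 0.4, 6.0]
opening: 0.0428
grasp_force: 75.4
```

Run:
```python
from h import *
s=env.state(); M=R.from_rotvec(s["tcp_rot"]).as_matrix(); print(np.degrees(np.arctan2(M[1,0],M[0,0])),s["position"],s["force"],s["opening"],s["grasp_force"])
im,W,c=snap("wrist"); r=coup(W,[.6304,.2253]); print(r); print(M.T@(np.r_[r[0],0]-s["position"]))
```

```text
150.9063053618841 [0.63017199 0.22608109 0.01635219] [-0.5429574   0.44640969  5.98082286] 0.042819910814794304 75.4065359942615
(array([0.63015868, 0.22589791]), np.float64(12.707990326541193), np.float64(31.473212924417645), 7338, np.float64(151.31475825510276), 367)
[-5.24641603e-05 -1.85395550e-04  1.63520865e-02]
```

Call:
servo_tool(increments=[{"hand": 1, "offset": [0, 0, -0.015], "yaw": 0}, {"hand": 1, "offset": [0, 0, -0.04], "yaw": 0}, {"hand": 1, "offset": [0, 0, -0.04], "yaw": 0}, {"hand": 1, "offset": [0, 0, -0.04], "yaw": 0}, {"hand": 1, "offset": [0, 0, -0.045], "yaw": 0}, {"hand": 1, "offset": [0, 0, 0], "yaw": -0.138}, {"hand": 1, "offset": [0, 0, 0], "yaw": -0.138}, {"hand": 1, "offset": [0, 0, 0], "yaw": -0.138}, {"hand": 1, "offset": [0, 0, 0], "yaw": -0.138}, {"hand": 1, "offset": [0, 0, 0], "yaw": -0.138}, {"hand": 1, "offset": [0, 0, 0], "yaw": 0}, {"hand": 1, "offset": [0, 0, 0], "yaw": 0}])

```text
time_s: 17.1
position: [0.629, 0.2259, 0.1953]
tcp_rot: [0.283, -3.128, 0.0]
force: [-0.8, -0.8, -3.0]
opening: 0.0426
grasp_force: 74.2
```

Run:
```python
from h import *
s=env.state(); M=R.from_rotvec(s["tcp_rot"]).as_matrix(); p=s["position"]; print(np.degrees(np.arctan2(M[1,0],M[0,0])),p,s["force"],s["opening"],s["grasp_force"])
im,W,c=snap("wrist"); T=(W-p)@M  # tool frame
x,y,z=T[...,0],T[...,1],T[...,2]; b=im.min(-1)>60
m=b&(np.abs(y)<.024)&(np.hypot(x,y)<.033); zz=z[m]; print("n",m.sum(),np.histogram(zz,bins=np.arange(-.04,.025,.004)))
top=m&(z<-.020)&(z>-.0295); t=T[top]; print("x range top",t[:,0].min(),t[:,0].max(),t[:,1].min(),t[:,1].max())
k=t[np.abs(t[:,1])<.012]; print("x extent mid",np.percentile(k[:,0],[.5,1,99,99.5]))
# skirt + boss on camera side (+x tool)
q=T[b&(np.abs(y)<.03)&(z>0.0)&(z<.014)&(x>.018)&(x<.045)]
sk=q[np.hypot(q[:,0],q[:,1])<.0275]; f=least_squares(lambda c:np.hypot(sk[:,0]-c[0],sk[:,1]-c[1])-.026,[0,0],loss="soft_l1",f_scale=.0005).x; print("skirt centre",f,len(sk))
bo=q[np.hypot(q[:,0]-f[0],q[:,1]-f[1])>.0285]; print("boss",bo.mean(0),bo.max(0),len(bo),np.degrees(np.arctan2(bo[:,1].mean()-f[1],bo[:,0].mean()-f[0])))
save("g1",im,1.4)
```

```text
-169.6679900844641 [0.62903687 0.22591647 0.19531722] [-0.7800396  -0.83576918 -3.02265108] 0.04261678538541399 74.17161153629422
n 14764 (array([  66,   33, 2004, 4985, 1625,  799,  739,  688,  614,  577,  659,
        619,  343,  224,   44,    0]), array([-4.00000000e-02, -3.60000000e-02, -3.20000000e-02, -2.80000000e-02,
       -2.40000000e-02, -2.00000000e-02, -1.60000000e-02, -1.20000000e-02,
       -8.00000000e-03, -4.00000000e-03, -3.46944695e-17,  4.00000000e-03,
        8.00000000e-03,  1.20000000e-02,  1.60000000e-02,  2.00000000e-02,
        2.40000000e-02]))
x range top -0.02648235188941808 0.026029625723741526 -0.023983208036954612 0.023961113269063982
x extent mid [-0.02545572 -0.02494943  0.0254606   0.02561661]
skirt centre [-0.00034813 -0.00028256] 662
boss [ 0.03016047 -0.00017677  0.00526879] [0.03246002 0.00559247 0.01307085] 260 0.19867116581802788
```

View pics/g1.png

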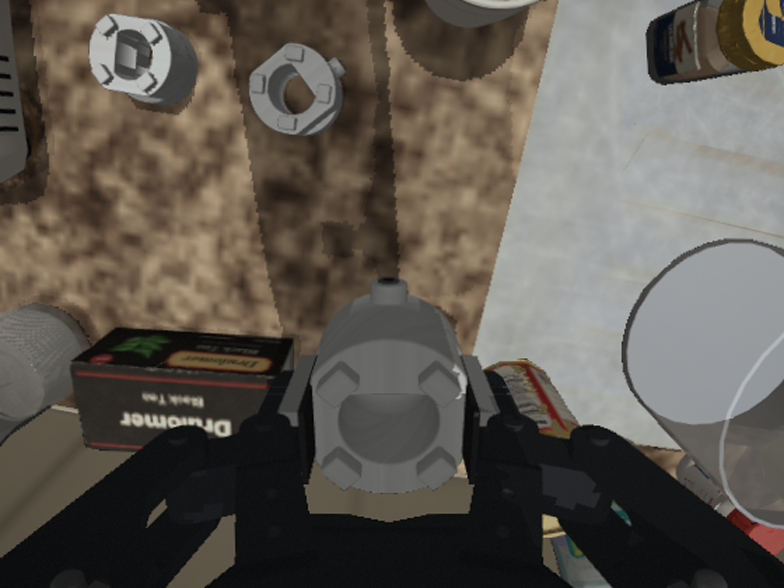

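Call:
servo_tool(increments=[{"hand": 1, "offset": [0.01, -0.02, 0], "yaw": 0}, {"hand": 1, "offset": [0.0145, -0.033, 0], "yaw": 0}, {"hand": 1, "offset": [0.0145, -0.033, 0], "yaw": 0}, {"hand": 1, "offset": [0.0145, -0.033, 0], "yaw": 0}, {"hand": 1, "offset": [0.0145, -0.033, 0], "yaw": 0}, {"hand": 1, "offset": [0.0145, -0.033, 0], "yaw": 0}, {"hand": 1, "offset": [0.0145, -0.033, 0], "yaw": 0}, {"hand": 1, "offset": [0.0145, -0.033, 0], "yaw": 0}, {"hand": 1, "offset": [0.0145, -0.033, 0], "yaw": 0}, {"hand": 1, "offset": [0.0145, -0.033, 0], "yaw": 0}, {"hand": 1, "offset": [0.0145, -0.023, 0], "yaw": 0}, {"hand": 1, "offset": [0, 0, 0], "yaw": 0}])

```text
time_s: 18.65
position: [0.5379, -0.1381, 0.1955]
tcp_rot: [-0.279, 3.129, -0.0]
force: [0.0, -0.5, -2.4]
opening: 0.0429
grasp_force: 74.2
```

Call:
servo_tool(increments=[{"hand": 1, "offset": [0, 0, 0], "yaw": 0}, {"hand": 1, "offset": [0, 0, 0], "yaw": 0}])

```text
time_s: 18.9
position: [0.5388, -0.1357, 0.1953]
tcp_rot: [-0.287, 3.128, 0.0]
force: [-0.4, 0.0, -2.1]
opening: 0.0425
grasp_force: 74.2
```

Run:
```python
from h import *
s=env.state(); M=R.from_rotvec(s["tcp_rot"]).as_matrix(); p=s["position"]; print(np.degrees(np.arctan2(M[1,0],M[0,0])),p,s["force"],s["opening"],s["grasp_force"]); print(M.T@(np.array([.5373,-.1366,p[2]])-p))
im,W,c=snap("wrist"); T=(W-p)@M; print(np.nanmax(T[...,2]))
z=W[...,2]; rr=np.hypot(W[...,0]-.537,W[...,1]+.1366); print(ring(W,[.537,-.1366]))
```

```text
-169.50539217946127 [ 0.53875062 -0.13567812  0.19534455] [-0.35953249  0.00914229 -2.0730446 ] 0.042517068881878096 74.19513378292322
[ 1.59426574e-03 -6.42240097e-04 -4.35399933e-07]
1.1025722907896327
(array([ 0.53730515, -0.1369329 ]), np.float64(189.75216675890084), np.float64(17.43252130025556), 4610)
```

Call:
servo_tool(increments=[{"hand": 1, "offset": [0.0018, -0.0004, 0], "yaw": 0.004}, {"hand": 1, "offset": [0, 0, 0.008], "yaw": 0}, {"hand": 1, "offset": [0, 0, 0.008], "yaw": 0}, {"hand": 1, "offset": [0, 0, 0.004], "yaw": 0}, {"hand": 1, "offset": [0, 0, 0.002], "yaw": 0}, {"hand": 1, "offset": [0, 0, 0.002], "yaw": 0}])

```text
time_s: 19.7
position: [0.5369, -0.1373, 0.1712]
tcp_rot: [-0.279, 3.129, -0.0]
force: [1.5, -0.4, -2.0]
opening: 0.0425
grasp_force: 74.2
```

Call:
servo_tool(increments=[{"hand": 1, "offset": [0, 0, 0.002], "yaw": 0}, {"hand": 1, "offset": [0, 0, 0.002], "yaw": 0}, {"hand": 1, "offset": [0, 0, 0.001], "yaw": 0}])

```text
time_s: 20.08
position: [0.5367, -0.1373, 0.1662]
tcp_rot: [0.279, -3.129, -0.0]
force: [-0.6, -0.5, -2.0]
opening: 0.0425
grasp_force: 74.2
```

Call:
servo_tool(increments=[{"hand": 1, "offset": [-0.0004, 0.0004, 0.003], "yaw": 0}, {"hand": 1, "offset": [0, 0, 0.004], "yaw": 0}, {"hand": 1, "offset": [0, 0, 0.004], "yaw": 0}, {"hand": 1, "offset": [0, 0, 0.004], "yaw": 0}])

```text
time_s: 20.58
position: [0.537, -0.1368, 0.1509]
tcp_rot: [0.279, -3.129, -0.0]
force: [0.2, 0.2, -1.4]
opening: 0.0426
grasp_force: 74.2
```

Call:
servo_tool(increments=[{"hand": 1, "offset": [0, 0, 0.004], "yaw": 0}, {"hand": 1, "offset": [0, 0, 0.004], "yaw": 0}, {"hand": 1, "offset": [0, 0, 0.004], "yaw": 0}, {"hand": 1, "offset": [0, 0, 0.002], "yaw": 0}, {"hand": 1, "offset": [0, 0, 0], "yaw": 0}])

```text
time_s: 21.2
position: [0.537, -0.1368, 0.1371]
tcp_rot: [0.279, -3.129, -0.0]
force: [-0.3, 0.1, -1.5]
opening: 0.043
grasp_force: 74.2
```

Call:
servo_tool(increments=[{"hand": 1, "offset": [0, 0, 0.002], "yaw": 0}, {"hand": 1, "offset": [0, 0, 0.001], "yaw": 0}, {"hand": 1, "offset": [0, 0, 0.001], "yaw": 0}, {"hand": 1, "offset": [0, 0, 0], "yaw": 0}])

```text
time_s: 21.7
position: [0.5374, -0.1369, 0.1337]
tcp_rot: [-0.279, 3.128, -0.001]
force: [-1.3, 0.5, 4.9]
opening: 0.0427
grasp_force: 74.9
```

Call:
servo_tool(increments=[{"hand": 1, "offset": [0, 0, 0.001], "yaw": 0}, {"hand": 1, "offset": [0, 0, 0.001], "yaw": 0}, {"hand": 1, "offset": [0, 0, 0], "yaw": 0}])

```text
time_s: 22.08
position: [0.5374, -0.1369, 0.1315]
tcp_rot: [-0.28, 3.129, -0.0]
force: [-1.2, -0.1, 5.9]
opening: 0.0427
grasp_force: 75.2
```

Call:
servo_tool(increments=[{"hand": 1, "offset": [0, 0, 0.001], "yaw": 0}, {"hand": 1, "offset": [0, 0, 0], "yaw": 0}])

```text
time_s: 22.32
position: [0.5374, -0.1369, 0.1306]
tcp_rot: [-0.28, 3.128, -0.001]
force: [-0.7, 0.4, 6.9]
opening: 0.0428
grasp_force: 75.4
```

Call:
servo_tool(increments=[{"hand": 1, "offset": [0, 0, 0.001], "yaw": 0}, {"hand": 1, "offset": [0, 0, 0], "yaw": 0}])

```text
time_s: 22.58
position: [0.5374, -0.1369, 0.1302]
tcp_rot: [-0.28, 3.128, -0.001]
force: [-3.8, 0.6, 11.2]
opening: 0.0427
grasp_force: 76.5
```

Call:
servo_tool(increments=[{"hand": 1, "offset": [0, 0, 0.0007], "yaw": 0}, {"hand": 1, "offset": [0, 0, 0], "yaw": 0}, {"hand": 1, "offset": [0, 0, 0], "yaw": 0}])

```text
time_s: 22.95
position: [0.5374, -0.1369, 0.1302]
tcp_rot: [-0.279, 3.128, -0.001]
force: [-4.6, 1.7, 16.1]
opening: 0.0426
grasp_force: 77.3
```

Call:
servo_tool(increments=[{"hand": 1, "offset": [0, 0, 0.0005], "yaw": 0}, {"hand": 1, "offset": [0, 0, 0], "yaw": 0}, {"hand": 1, "offset": [0, 0, 0], "yaw": 0}])

```text
time_s: 23.32
position: [0.5374, -0.1369, 0.1302]
tcp_rot: [-0.28, 3.128, -0.001]
force: [-6.8, 1.6, 18.4]
opening: 0.0428
grasp_force: 77.8
```

Run:
```python
from h import *
s=env.state(); M=R.from_rotvec(s["tcp_rot"]).as_matrix(); p=s["position"]; print(np.degrees(np.arctan2(M[1,0],M[0,0])),p,s["force"],s["grasp_force"])
im,W,c=snap("wrist"); T=(W-p)@M; x,y,z=np.moveaxis(T,-1,0); b=im.min(-1)>60
t=z[b&(np.abs(y)<.02)&(np.hypot(x,y)<.025)&(np.hypot(x,y)>.017)&(x>0)]; h,e=np.histogram(t,np.arange(-.036,-.02,.001)); print(h,e[h.argmax()])
W2=W; q=W[(np.abs(y)<.008)&(x>.0275)&(x<.036)&(W[...,2]>.11)&(W[...,2]<.135)]; g=q-[.5373,-.1368,0]; print("boss",np.degrees(np.arctan2(g[:,1].mean(),g[:,0].mean()))%360,q[:,2].max(),len(q))
save("final",im,1.4)
```

```text
-169.78525415523592 [ 0.53742235 -0.13688675  0.13021223] [-6.83444078  1.59157803 18.35127098] 77.79191046953201
[  0   0   0   4 201 515 123  42  27  62 543 972 217   3   2] -0.024999999999999988
boss 190.88903249213044 0.12834436962737092 360
```

View pics/final.png

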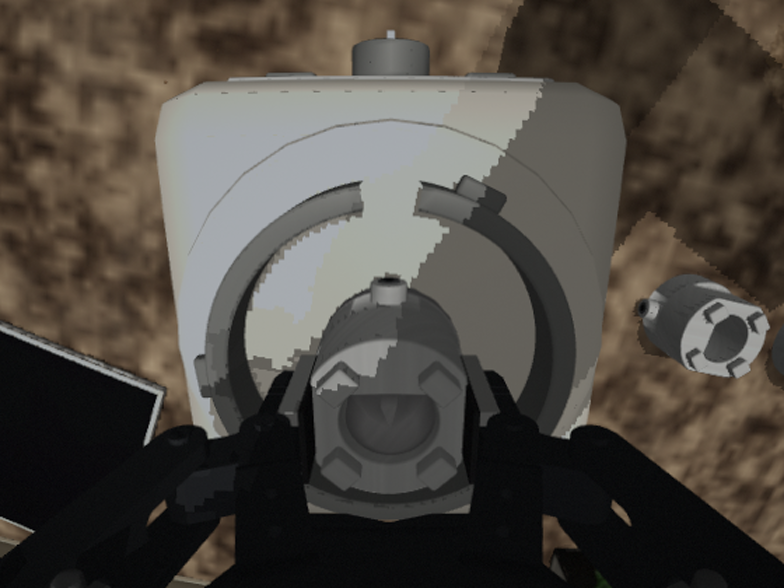

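The screw boss (390,290) points straight at the slot (390,195). The coupling is hard down: z stays at 0.130 m while the push rises to 18 N.

```bash
python3 -c "
from rig import env
print(env.sign_off())"
```

```text
the job is handed in; nothing more can be done
None
```

The spindle's flat now faces the key slot. The coupling is on with its set screw towards the slot, pushed fully down onto the flange and still held there at about 18 N; I handed the job in at about 23 s and touched nothing else on the worktop.

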